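Sweep the capsuled coins into the counting tray

ROBOT

A 6-joint arm with a two-finger parallel gripper is mounted at the origin on the work surface. World frame = base frame: x ahead of the robot, y to its left, z up, the work surface at z = 0. Lengths are in m, angles in rad, forces in N, time in s.
With the tool pointing down it reaches from about 0.275 to 0.75 m from the base axis. Payload 10.2 kg.
Tool frame: the origin (TCP) lies at the very end of the fingers, on their centre line; the grasp point (between the pads) lies 19 mm behind it; z points along the fingers, y is the line along which they close (so a half turn about z gives the same grasp; the last joint's range is limited). The gripper opens to 85 mm and grips with 20 to 120 N. Pads are 22 mm wide; open, the fingers measure 114 mm over their backs; the gripper's body (76 mm by 85 mm) begins 54 mm behind the grasp point. The pads swing forward as they close: fully open they stand 13 mm farther back than shut.
Start: joints at [-1.505, 0.313, 1.498, -0, 1.331, -0.223], TCP at [0.15, -0.503, 0.231] pointing down, gripper open.
Joint ranges: [-2.94, 2.94], [-0.97, 2.17], [0.19, 2.56], [-1.23, 4.37], [0.02, 3.11], [-2.88, 2.88]. Speed limits (rad/s): [2.39, 2.39, 3.01, 3.14, 3.14, 3.14].

INTERFACE

Orientations are given as a unit quaternion [w, x, y, z].
In Python, from station import bot, optics gives the robot as it stands.
- The arm moves only by the shell command python3 -m handwheel 'ROWS'. ROWS is JSON, a list of rows, each a list of 7 numbers: the shift along the tool's x, y, z in mm, then the turn, a rotation vector about the tool's x, y, z in degrees, then the finger opening in mm, from 0 to 85.4. In form: [[x, y, z, ax, ay, az, grip], ...]. A call has 1 to 20 rows; each row is the pose to reach, as a shift and turn from the pose commanded when the call began, along the tool's axes at that moment; what a row does not reach only later rows make up. A row lasts 1/10 s, in which the tool goes at most 50 mm and 8.59 degrees, less where a joint would pass 70% of its speed; a pose out of reach is approached as far as the arm can. A call with a gripper value outside its range is refused whole. The fingers move at their own pace and stop on an object; the grip force is fixed at half the most. Time passes only in rows, so rows that repeat a pose let the fingers close. It gives the time, the measured TCP pose, the force, the opening and the grip force at its end, in the units of the state.
- bot.get_state(): the state, without advancing time (a new reading comes with each control period).
- optics.grab_frame(name): name is "side" or "top" or "wrist"; returns a dict with "image" (384x512x3 uint8, blue, green, red), "vertical_fov" (degrees; the focal length in pixels is half the picture's height over the tangent of half this angle, whatever the lens; pixels are square), "cx", "cy" (the principal point, pixels), "T" (4x4, takes a point from camera to world coordinates). Camera axes: x right, y up, looking along -z (the intrinsics and any distortion apply to the point x, -y, -z); pixel columns grow to the right and rows downward; lengths in m; the calibration is good to about 2 mm. A picture is of the moment at which its call begins. There is no depth.
- bot.close_job(): hands the job in; it is judged then, once.
The state is a dict: "time": time; "joint_pos": joint angles; "qd": joint speeds; "effort": joint torques, N m; "ee_pos": TCP position; "tcp_rot": TCP orientation; "wrist_force": force on the tool from outside, world axes, zero at the start; "wrist_torque": the same for the moment, N m; "finger_gap": opening from 0.0 (shut) to 1.0 (fully open); "grip_force": force on a finger pad.
Only numpy, scipy, OpenCV 4.12 (cv2) and the standard library are available. Lean on these libraries where they do the work, as an engineer would, in place of code of your own. Each camera call takes 0.05 s, during which the arm holds its last target. There are 200 camera calls.

TASK

Sweep the three silver coins in their round clear capsules across the slate with the fingertips and into the counting tray through its open front, until each lies flat on the tray floor wholly behind the front edge, none on top of another. Push them gently, without pinching, lifting or bearing down on them, and leave the watch, snuff box, brooch, candlestick, loupe and key where they are.

Things in the scene. Friction and masses are not known exactly. Their poses are not given: they have to be found in the camera images.
- coin_a: silver coin shut in a round clear capsule, lying flat: a disc 46 mm across and 9 mm thick, 50 to 105 g, slides on slate and steel. Origin at the centre of its underside, z up; its yaw means nothing. All three are alike
- coin_b: silver coin shut in a round clear capsule, lying flat: a disc 46 mm across and 9 mm thick, 50 to 105 g, slides on slate and steel. Origin at the centre of its underside, z up; its yaw means nothing
- coin_c: silver coin shut in a round clear capsule, lying flat: a disc 46 mm across and 9 mm thick, 50 to 105 g, slides on slate and steel. Origin at the centre of its underside, z up; its yaw means nothing
- tray_mouth (a point): middle of the open front edge of the coin counting tray, at table height. x points level into the tray, y along the front edge, z up. The plain steel tray, 130 mm deep by 246 mm wide, does not move. The front has no wall: a bevel rises from 0 to 2 mm over the first 15 mm of depth, then the floor is flat, 2 mm above the table
- tray_floor (a point): middle of the tray's clear inside, on its floor, 2 mm above the table; axes as at the tray mouth. The inside reaches 120 mm to either side (y) and 62 mm to the back wall (x); the open front edge is 65 mm away. Side and back walls are 3 mm thick with a 5 mm rolled rim, 18.5 mm high above the table; the side walls begin about 10 mm behind the front edge
- watch: tarnished gold pocket watch lying on its back, round, 49 mm across and 14 mm high, with crown and ring standing out to 39 mm from the centre along its x. Origin at the centre of its underside. To be left alone
- snuff_box: pewter snuff box, 56 by 40 mm (x, y) and 22 mm high. Origin at the centre of its underside. To be left alone
- brooch: oval shell cameo brooch in a gold frame, 50 by 38 mm (x, y) and 11 mm high. Origin at the centre of its underside. To be left alone
- candlestick: short silver candlestick, foot 72 mm across, 105 mm high. Origin at the centre of its foot's underside. To be left alone
- loupe: black eyepiece loupe standing upright, 32 mm across, 28 mm high. Origin at the centre of its underside. To be left alone
- box_key: brass deposit box key with a black tag, flat, 90 mm long (from 53 mm behind to 36 mm ahead of its origin along its x), 20 mm wide, 6 mm high. Origin on its underside. To be left alone

How it is judged:
By the outcome, as a careful person would: the job done as asked, in the order asked, and still so for the second after the job is handed in, with the robot touching nothing.
It also fails if it takes over 64 s, if anything falls off the work surface, if the arm or the gripper's body presses on something with over 40 N, if the wrist force passes 120 N, or if a joint passes its speed limit or range.

## Working session

There is one attempt and no reset: what is moved stays moved. The work goes in short steps, Python scripts to look and compute and a shell command to move; the robot and the scene stay as the last step left them, time stands still between calls to the robot, and variables do not carry over. Pictures are saved under pics/ and viewed, at most 10 in all, crops included, and the job is handed in when it is done.

```bash
ls; mkdir -p pics; python3 - <<'E'
from station import bot, optics
import cv2,numpy as np
s=bot.get_state();print(s['time'],s['ee_pos'],s['tcp_rot'],s['finger_gap'])
for n in ['top','side']:
    f=optics.grab_frame(n);cv2.imwrite(f'pics/{n}0.png',f['image'])
    print(n,{k:(v if k!='T' else np.round(v,4).tolist()) for k,v in f.items() if k!='image'})
E
```

```text
pics
0.0 [ 0.14947776 -0.50300688  0.23073566] [-6.42711922e-04  9.89594692e-01  1.43881655e-01  5.26392000e-05] 0.9963055353830853
top {'vertical_fov': 54.547203870348646, 'cx': 249.98096700743574, 'cy': 188.18391064717267, 'T': [[0.027, 0.9913, -0.1286, 0.4646], [-0.9996, 0.0266, -0.0052, 0.0121], [-0.0017, 0.1287, 0.9917, 0.8898], [0.0, 0.0, 0.0, 1.0]]}
side {'vertical_fov': 57.727652559330565, 'cx': 256.25200447370514, 'cy': 187.88819520489852, 'T': [[0.8713, 0.2976, -0.3902, 0.2727], [-0.4904, 0.4994, -0.7142, -0.5423], [-0.0177, 0.8136, 0.5811, 0.471], [0.0, 0.0, 0.0, 1.0]]}
```

View pics/top0.png

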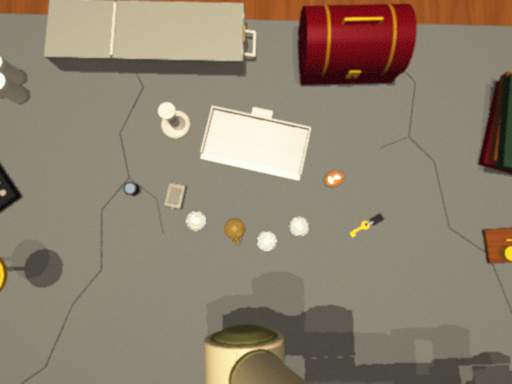

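View pics/side0.png

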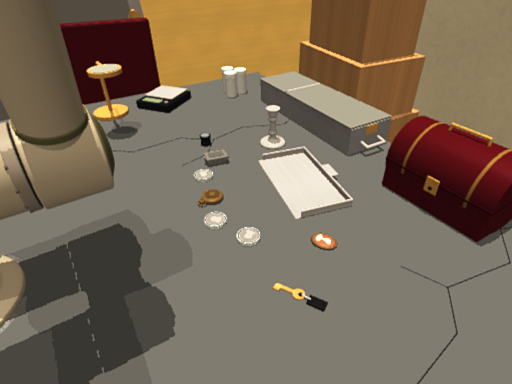

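The top view shows the coins at (196,221), (267,241) and (299,227), and the watch at (234,229). The snuff box is at (175,196), the brooch at (334,179), and the tray front runs from (202,158) to (299,178). Next I refine these positions.

```bash
cat > h.py <<'E'
import numpy as np,cv2
from station import bot,optics
def ray(f,uv,z):
    h=f['image'].shape[0];fl=h/2/np.tan(np.radians(f['vertical_fov']/2));T=np.array(f['T'])
    d=T[:3,:3]@np.array([(uv[0]-f['cx'])/fl,-(uv[1]-f['cy'])/fl,-1]);o=T[:3,3]
    return (o+d*(z-o[2])/d[2])[:2]
def pix(f,p):
    h=f['image'].shape[0];fl=h/2/np.tan(np.radians(f['vertical_fov']/2));T=np.array(f['T'])
    c=T[:3,:3].T@(np.array(p)-T[:3,3]);return np.array([f['cx']-fl*c[0]/c[2],f['cy']+fl*c[1]/c[2]])
E
python3 - <<'E'
from h import *
f=optics.grab_frame('top');im=f['image'];g=optics.grab_frame('side')
m=(im.min(2)>110).astype(np.uint8)
n,l,st,c=cv2.connectedComponentsWithStats(m)
for i in range(1,n):
    if st[i,4]>60 and 90<c[i][1]<300: print(st[i],c[i].round(1),ray(f,c[i],.006).round(4))
for nm,uv,z in [('watch',(234.5,229),.012),('crown',(238,242),.005),('snuff',(175.5,195),.02),('brooch',(334,178.5),.008),('key',(367,226),.003),
  ('TfL',(202,159),.0),('TfR',(299,179),.0),('TbL',(210.5,107),.0185),('TbR',(310.5,127),.0185),('cand',(176,125),0.),('loupe',(131,188),.028)]:
    print(nm,ray(f,uv,z).round(4))
for uv in [(203.5,174.5),(215.5,219.5),(248.5,236)]: print('side coin',ray(g,uv,.006).round(4))
for nm,uv,z in [('TfR',(298,212),.0),('brooch',(324,241),.008),('watch',(213,196),.012),('snuff',(216,156),.02)]: print('side',nm,ray(g,uv,z).round(4))
a=cv2.resize(im[95:275,110:390],None,fx=2.8,fy=2.8,interpolation=cv2.INTER_CUBIC);cv2.imwrite('pics/crop.png',a)
E
```

```text
[     0      0    512    384 131100] [210.9 195.9] [0.5582 0.1095]
[  406    25   106   224 15085] [460.6 119.2] [ 0.7634 -0.4944]
[327 174  14  11  88] [333.1 178.4] [ 0.6084 -0.182 ]
[125 183  10  11  92] [129.4 187.7] [0.5727 0.3053]
[494 263  18  45 411] [505.5 278.2] [ 0.3848 -0.581 ]
watch [0.4811 0.0504]
crown [0.4511 0.0414]
snuff [0.5566 0.1912]
brooch [ 0.6078 -0.1838]
key [ 0.4968 -0.2628]
TfL [0.6485 0.1355]
TfR [ 0.6056 -0.1011]
TbL [0.7738 0.1179]
TbR [ 0.7302 -0.1251]
cand [0.7321 0.2033]
loupe [0.5694 0.2943]
side coin [0.5018 0.144 ]
side coin [ 0.4587 -0.0251]
side coin [ 0.4938 -0.1022]
side TfR [ 0.6217 -0.0851]
side brooch [ 0.6087 -0.1878]
side watch [0.4838 0.0437]
side snuff [0.5557 0.1875]
```

View pics/crop.png

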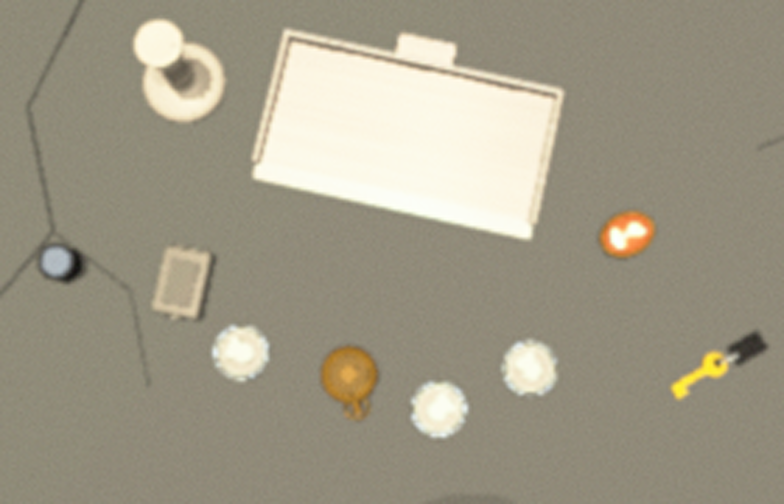

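The crop shows coins at crop pixels (240,352), (439,409) and (529,367), and the tray front from (253,178) to (530,240). The snuff box lies roughly square to the tray. I'll cradle each coin between the two partly open fingertips and push along tool x.

```bash
cat >> h.py <<'E'
from scipy.spatial.transform import Rotation as R
def row(xyz,hd):
    s=bot.get_state();q=s['tcp_rot'];r=R.from_quat([q[1],q[2],q[3],q[0]])
    h=np.radians(hd);X=np.array([np.cos(h),np.sin(h),0]);Z=np.array([0,0,-1.]);t=R.from_matrix(np.c_[X,np.cross(Z,X),Z])
    print('t',s['time'],(r.inv().apply(np.array(xyz)-s['ee_pos'])*1e3).round(1),np.degrees((r.inv()*t).as_rotvec()).round(1))
E
python3 - <<'E'
from h import *
f=optics.grab_frame('top');g=optics.grab_frame('side')
c=lambda u,v:(110+(u+.5)/2.8-.5,95+(v+.5)/2.8-.5)
L=ray(f,c(253,179),0);Rr=ray(f,c(530,240),0);Bl=ray(f,c(286,30),.0185);Br=ray(f,c(564,91),.0185)
M=(L+Rr)/2;y=L-Rr+Bl-Br;y/=np.linalg.norm(y);x=np.array([y[1],-y[0]])
print('front',L,Rr,np.linalg.norm(L-Rr),'back',np.linalg.norm(Bl-Br),'depth',((Bl+Br)/2-M)@np.c_[x,y],'M',M,'yaw',np.degrees(np.arctan2(x[1],x[0])))
np.savez('tray.npz',M=M,x=x,y=y)
for n,uv,z,suv,t in [('A',(240,352),.006,(203.5,174.5),(.065,.07)),('B',(439,409),.006,(215.5,219.5),(.075,.01)),('C',(529.5,367),.006,(248.5,236),(.06,-.062)),('watch',(349.5,375),.01,0,0),('snuff',(182.5,282),.02,0,0),('brooch',(628,234),.008,0,0)]:
    p=ray(f,c(*uv),z);print(n,p.round(4),'tray',((p-M)@np.c_[x,y]).round(4),suv and ray(g,suv,z).round(4))
    if t:
        w=M+t[0]*x+t[1]*y;d=w-p;D=np.linalg.norm(d);d/=D;h=np.degrees(np.arctan2(d[1],d[0]))
        print('  heading',h.round(1),'start',(p-.05*d).round(4),'push tcp',D+.05-.031)
        if n=='B': row([*(p-.05*d),.06],h)
E
```

```text
front [0.64938123 0.14028589] [ 0.60218521 -0.10099917] 0.24585756911270817 back 0.24615989450986306 depth [ 0.13059107 -0.00021849] M [0.62578322 0.01964336] yaw -11.174445908670112
A [0.499  0.1438] tray [-0.1485  0.0972] [0.5018 0.144 ]
  heading -18.4 start [0.4515 0.1596] push tcp 0.2342194076047104
B [ 0.4558 -0.0254] tray [-0.158  -0.0771] [ 0.4587 -0.0251]
  heading 9.3 start [ 0.4065 -0.0335] push tcp 0.26778583731071137
t 0.3 [ 380.1 -377.   171.3] [-0.  -0.   7.2]
C [ 0.4929 -0.1009] tray [-0.107 -0.144] [ 0.4938 -0.1022]
  heading 15.0 start [ 0.4446 -0.1138] push tcp 0.20502553032737056
watch [0.482  0.0505] tray [-0.147   0.0024] 0
snuff [0.5556 0.1927] tray [-0.1023  0.1561] 0
brooch [ 0.6084 -0.1837] tray [ 0.0223 -0.2029] 0
```

The sizes and depth match the spec (246 and 130.6 mm). I start with coin B.

```bash
python3 -m handwheel '[[40,-40,0,0,0,7.2,24],[80,-80,0,0,0,7.2,24],[120,-120,0,0,0,7.2,24],[160,-160,0,0,0,7.2,24],[200,-200,0,0,0,7.2,24],[235,-235,20,0,0,7.2,24],[270,-270,50,0,0,7.2,24],[305,-305,80,0,0,7.2,24],[335,-335,105,0,0,7.2,24],[360,-358,130,0,0,7.2,24],[380,-377,150,0,0,7.2,24],[380,-377,171,0,0,7.2,24],[380,-377,171,0,0,7.2,24],[380,-377,171,0,0,7.2,24]]'
python3 - <<'E'
from h import *
row([.4065,-.0335,.004],9.3);s=bot.get_state();print(s['ee_pos'],s['finger_gap'])
f=optics.grab_frame('wrist');cv2.imwrite('pics/w1.png',f['image'])
for p in ([.4558,-.0254,.009],): print(pix(f,p))
E
```

```text
time: 1.7
ee_pos: [0.4063, -0.0337, 0.0604]
tcp_rot: [-0.0, 0.997, 0.082, -0.0]
wrist_force: [-0.6, -0.4, 1.1]
finger_gap: 0.278
grip_force: 0.0
t 1.7 [ 0.2 -0.1 56.4] [-0.   0.   0.1]
[ 0.40633958 -0.03365012  0.06040566] 0.2779533203499397
[257.09118986 141.44368874]
```

View pics/w1.png

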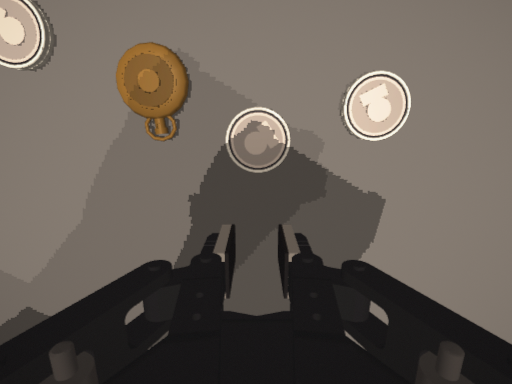

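The wrist view shows coin B at (258,140), against a predicted (257,141), centred between the tips. I descend and push.

```bash
python3 -m handwheel '[[0,0,15,0,0,0,24],[0,0,30,0,0,0,24],[0,0,42,0,0,0,24],[0,0,50,0,0,0,24],[0,0,56,0,0,0,24],[3,0,56,0,0,0,24],[7,0,56,0,0,0,24],[11,0,56,0,0,0,24],[15,0,56,0,0,0,24],[19,0,56,0,0,0,24],[23,0,56,0,0,0,24],[28,0,56,0,0,0,24],[34,0,56,0,0,0,24],[41,0,56,0,0,0,24],[48,0,56,0,0,0,24],[55,0,56,0,0,0,24],[62,0,56,0,0,0,24],[69,0,56,0,0,0,24],[75,0,56,0,0,0,24],[80,0,56,0,0,0,24]]'
python3 - <<'E'
from h import *
f=optics.grab_frame('wrist');cv2.imwrite('pics/w2.png',f['image'])
E
```

```text
time: 3.75
ee_pos: [0.4859, -0.0206, 0.0043]
tcp_rot: [0.0, 0.997, 0.082, 0.0]
wrist_force: [-0.7, 0.3, 0.7]
finger_gap: 0.285
grip_force: 0.2
```

View pics/w2.png

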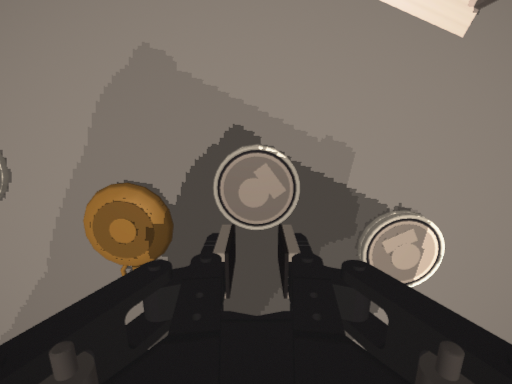

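Coin B is nestled at (257,188) against both tips. I keep pushing.

```bash
python3 -m handwheel '[[5,0,0,0,0,0,24],[12,0,0,0,0,0,24],[19,0,0,0,0,0,24],[26,0,0,0,0,0,24],[33,0,0,0,0,0,24],[40,0,0,0,0,0,24],[47,0,0,0,0,0,24],[54,0,0,0,0,0,24],[61,0,0,0,0,0,24],[68,0,0,0,0,0,24],[75,0,0,0,0,0,24],[82,0,0,0,0,0,24],[89,0,0,0,0,0,24],[96,0,0,0,0,0,24],[103,0,0,0,0,0,24],[110,0,0,0,0,0,24],[117,0,0,0,0,0,24],[124,0,0,0,0,0,24],[130,0,0,0,0,0,24],[135,0,0,0,0,0,24]]'
python3 -m handwheel '[[5,0,0,0,0,0,24],[11,0,0,0,0,0,24],[17,0,0,0,0,0,24],[23,0,0,0,0,0,24],[29,0,0,0,0,0,24],[35,0,0,0,0,0,24],[40,0,0,0,0,0,24],[45,0,0,0,0,0,24],[49,0,0,0,0,0,24],[52,0,0,0,0,0,24],[54,0,0,0,0,0,24],[54,0,0,0,0,0,24]]'
python3 - <<'E'
from h import *
f=optics.grab_frame('wrist');cv2.imwrite('pics/w3.png',f['image'])
E
```

```text
time: 5.8
ee_pos: [0.619, 0.0014, 0.0043]
tcp_rot: [0.0, 0.997, 0.082, -0.0]
wrist_force: [-0.3, 0.4, 0.6]
finger_gap: 0.278
grip_force: 0.3
time: 7.0
ee_pos: [0.672, 0.0101, 0.0043]
tcp_rot: [0.0, 0.997, 0.081, 0.0]
wrist_force: [-0.6, 0.1, 0.0]
finger_gap: 0.276
grip_force: 0.0
```

View pics/w3.png

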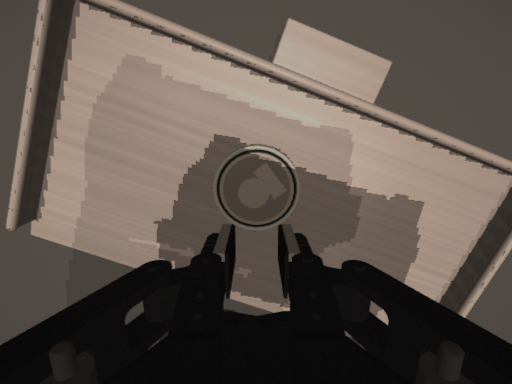

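Coin B is well inside the tray at (257,188). I retreat, lift, and go to coin C (start [0.4446,-0.1138], heading 15°).

```bash
python3 -m handwheel '[[-4,0,0,0,0,0,24],[-8,0,-10,0,0,0,24],[-15,0,-30,0,0,0,24],[-30,0,-60,0,0,0,24],[-40,0,-70,0,0,0,24],[-40,0,-70,0,0,0,24]]'
python3 - <<'E'
from h import *
row([.4446,-.1138,.06],15)
E
```

```text
time: 7.65
ee_pos: [0.6324, 0.0032, 0.077]
tcp_rot: [0.0, 0.997, 0.081, 0.002]
wrist_force: [0.5, -0.3, -0.4]
finger_gap: 0.28
grip_force: 0.0
t 7.65 [-204.3   85.    16.4] [ 0.1 -0.2 -5.7]
```

```bash
python3 -m handwheel '[[-40,17,0,0,0,-5.7,24],[-80,34,0,0,0,-5.7,24],[-120,51,0,0,0,-5.7,24],[-160,68,5,0,0,-5.7,24],[-190,80,12,0,0,-5.7,24],[-204,85,25,0,0,-5.7,24],[-204,85,40,0,0,-5.7,24],[-204,85,55,0,0,-5.7,24],[-204,85,65,0,0,-5.7,24],[-204,85,72,0,0,-5.7,24],[-204,85,72,0,0,-5.7,24]]'
python3 -m handwheel '[[4,0,0,0,0,0,24],[8,0,0,0,0,0,24],[12,0,0,0,0,0,24],[16,0,0,0,0,0,24],[20,0,0,0,0,0,24],[24,0,0,0,0,0,24],[30,0,0,0,0,0,24],[36,0,0,0,0,0,24],[42,0,0,0,0,0,24],[48,0,0,0,0,0,24],[54,0,0,0,0,0,24],[60,0,0,0,0,0,24],[66,0,0,0,0,0,24],[72,0,0,0,0,0,24],[78,0,0,0,0,0,24],[84,0,0,0,0,0,24],[90,0,0,0,0,0,24],[95,0,0,0,0,0,24],[98,0,0,0,0,0,24],[100,0,0,0,0,0,24]]'
python3 - <<'E'
from h import *
f=optics.grab_frame('wrist');cv2.imwrite('pics/w4.png',f['image'])
E
```

```text
time: 8.75
ee_pos: [0.4446, -0.1132, 0.0016]
tcp_rot: [-0.0, 0.991, 0.131, -0.001]
wrist_force: [0.6, 0.6, 0.5]
finger_gap: 0.283
grip_force: 0.0
time: 10.75
ee_pos: [0.5416, -0.0874, 0.0022]
tcp_rot: [-0.0, 0.991, 0.131, -0.0]
wrist_force: [-1.9, 0.1, 1.1]
finger_gap: 0.276
grip_force: 0.4
```

View pics/w4.png

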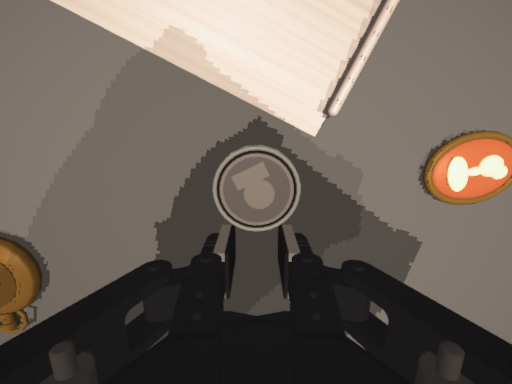

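Coin C is in the cradle at (257,188) and the tray side wall at (332,110) clears its path. The tips are 2 mm lower than planned, so I back off slightly, raise 2.5 mm, then push in.

```bash
python3 -m handwheel '[[-4,0,0,0,0,0,24],[-4,0,-2.5,0,0,0,24],[0,0,-2.5,0,0,0,24],[5,0,-2.5,0,0,0,24],[11,0,-2.5,0,0,0,24],[17,0,-2.5,0,0,0,24],[23,0,-2.5,0,0,0,24],[29,0,-2.5,0,0,0,24],[35,0,-2.5,0,0,0,24],[41,0,-2.5,0,0,0,24],[47,0,-2.5,0,0,0,24],[53,0,-2.5,0,0,0,24],[59,0,-2.5,0,0,0,24],[65,0,-2.5,0,0,0,24],[71,0,-2.5,0,0,0,24],[77,0,-2.5,0,0,0,24],[83,0,-2.5,0,0,0,24],[89,0,-2.5,0,0,0,24],[95,0,-2.5,0,0,0,24],[99,0,-2.5,0,0,0,24]]'
python3 -m handwheel '[[3,0,0,0,0,0,24],[5,0,0,0,0,0,24],[6,0,0,0,0,0,24],[6,0,0,0,0,0,24],[2,0,0,0,0,0,24],[-2,0,-10,0,0,0,24],[-12,0,-30,0,0,0,24],[-30,0,-60,0,0,0,24],[-40,0,-70,0,0,0,24],[-40,0,-70,0,0,0,24],[-40,0,-70,0,0,0,24]]'
python3 - <<'E'
from h import *
row([.4515,.1596,.06],-18.4)
f=optics.grab_frame('wrist');cv2.imwrite('pics/w5.png',f['image'])
E
```

```text
time: 12.8
ee_pos: [0.6376, -0.0616, 0.0048]
tcp_rot: [0.0, 0.991, 0.131, 0.0]
wrist_force: [-0.7, -0.9, 0.1]
finger_gap: 0.28
grip_force: 0.3
time: 13.9
ee_pos: [0.5984, -0.0722, 0.0749]
tcp_rot: [0.0, 0.991, 0.131, 0.0]
wrist_force: [-1.3, -0.0, -0.4]
finger_gap: 0.278
grip_force: 0.0
t 13.9 [ -81.8 -262.    14.9] [-0.  -0.  33.4]
```

View pics/w5.png

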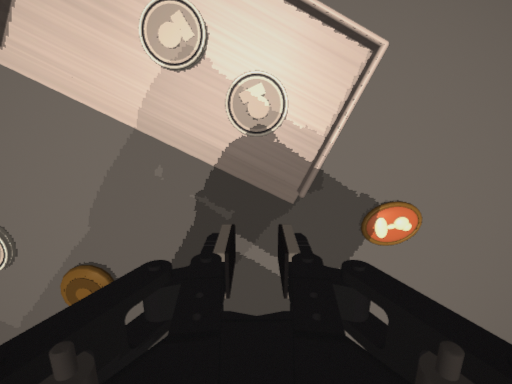

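Coins B (173,32) and C (257,103) both lie in the tray, apart from each other. Now coin A.

```bash
python3 -m handwheel '[[-14,-40,0,0,0,6,24],[-28,-80,0,0,0,12,24],[-42,-125,0,0,0,18,24],[-55,-170,0,0,0,25,24],[-68,-215,0,0,0,31,24],[-82,-250,0,0,0,33.4,24],[-82,-262,0,0,0,33.4,24],[-82,-262,15,0,0,33.4,24],[-82,-262,30,0,0,33.4,24],[-82,-262,45,0,0,33.4,24],[-82,-262,55,0,0,33.4,24],[-82,-262,55,0,0,33.4,24]]'
python3 - <<'E'
from h import *
row([.4515,.1596,.0045],-18.4)
f=optics.grab_frame('wrist');cv2.imwrite('pics/w6.png',f['image']);print(pix(f,[.499,.1438,.009]))
E
```

```text
time: 15.15
ee_pos: [0.4509, 0.1593, 0.0184]
tcp_rot: [0.0, 0.987, -0.159, -0.001]
wrist_force: [1.0, -0.0, 0.2]
finger_gap: 0.281
grip_force: 0.0
t 15.15 [ 0.5 -0.5 13.9] [0.1 0.1 0. ]
[255.80279805 145.97932693]
```

View pics/w6.png

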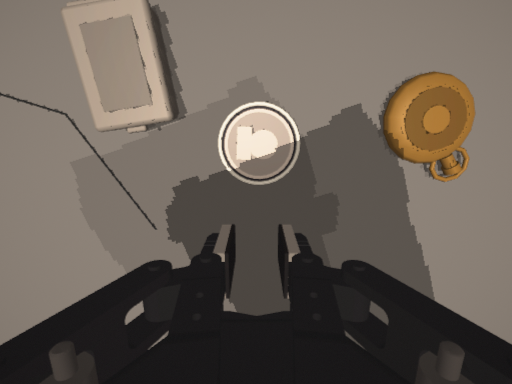

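Coin A is at (259,144), predicted (256,146), and the snuff box edge at x=172 px clears the path. I push.

```bash
python3 -m handwheel '[[0,0,7,0,0,0,24],[0,0,13.5,0,0,0,24],[4,0,13.5,0,0,0,24],[8,0,13.5,0,0,0,24],[12,0,13.5,0,0,0,24],[16,0,13.5,0,0,0,24],[20,0,13.5,0,0,0,24],[24,0,13.5,0,0,0,24],[30,0,13.5,0,0,0,24],[36,0,13.5,0,0,0,24],[42,0,13.5,0,0,0,24],[48,0,13.5,0,0,0,24],[54,0,13.5,0,0,0,24],[60,0,13.5,0,0,0,24],[66,0,13.5,0,0,0,24],[72,0,13.5,0,0,0,24],[78,0,13.5,0,0,0,24],[84,0,13.5,0,0,0,24],[90,0,13.5,0,0,0,24],[95,0,13.5,0,0,0,24]]'
python3 -m handwheel '[[5,0,0,0,0,0,24],[11,0,0,0,0,0,24],[17,0,0,0,0,0,24],[23,0,0,0,0,0,24],[29,0,0,0,0,0,24],[35,0,0,0,0,0,24],[41,0,0,0,0,0,24],[47,0,0,0,0,0,24],[53,0,0,0,0,0,24],[59,0,0,0,0,0,24],[65,0,0,0,0,0,24],[71,0,0,0,0,0,24],[77,0,0,0,0,0,24],[83,0,0,0,0,0,24],[89,0,0,0,0,0,24],[95,0,0,0,0,0,24],[101,0,0,0,0,0,24],[107,0,0,0,0,0,24],[113,0,0,0,0,0,24],[118,0,0,0,0,0,24]]'
python3 - <<'E'
from h import *
f=optics.grab_frame('wrist');cv2.imwrite('pics/w7.png',f['image'])
E
```

```text
time: 17.2
ee_pos: [0.5419, 0.1295, 0.0063]
tcp_rot: [-0.0, 0.987, -0.159, 0.0]
wrist_force: [-1.5, 0.9, -0.3]
finger_gap: 0.281
grip_force: 0.4
time: 19.2
ee_pos: [0.6539, 0.0922, 0.0062]
tcp_rot: [0.0, 0.987, -0.16, 0.0]
wrist_force: [-0.6, 0.3, 1.0]
finger_gap: 0.279
grip_force: 0.4
```

View pics/w7.png

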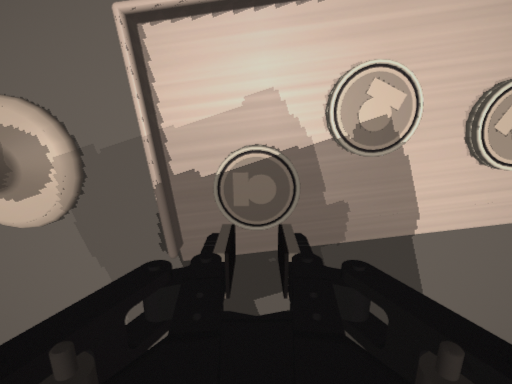

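Coin A is at (257,188) in the tray, clear of the others. I push another 20 mm, then retreat and check numerically.

```bash
python3 -m handwheel '[[4,0,0,0,0,0,24],[9,0,0,0,0,0,24],[14,0,0,0,0,0,24],[18,0,0,0,0,0,24],[20,0,0,0,0,0,24],[20,0,0,0,0,0,24],[15,0,0,0,0,0,24],[12,0,-10,0,0,0,24],[0,0,-35,0,0,0,24],[-20,0,-70,0,0,0,24],[-60,0,-110,0,0,0,24],[-100,0,-130,0,0,0,24],[-150,0,-130,0,0,0,24],[-200,0,-130,0,0,0,24],[-250,0,-130,0,0,0,24],[-300,0,-130,0,0,0,24],[-300,0,-130,0,0,0,24],[-300,0,-130,0,0,0,24],[-300,0,-130,0,0,0,24]]'
python3 - <<'E'
from h import *
t=np.load('tray.npz');P=np.c_[t['x'],t['y']]
f=optics.grab_frame('top');old=cv2.imread('pics/top0.png').astype(int);im=f['image'];cv2.imwrite('pics/topE.png',im)
d=(np.abs(im.astype(int)-old).max(2)>20).astype(np.uint8);n,l,st,c=cv2.connectedComponentsWithStats(d)
print([(st[i][:5].tolist()) for i in range(1,n) if st[i,4]>15])
# coin fit in the tray: upsampled rectified view, 2 px/mm, z=.009
H=np.array([[ (t['M']+np.array([a,b])@P.T) for b in(-.12,.12)] for a in(0,.13)])
src=np.float32([pix(f,[*H[i,j],.011]) for i,j in((0,0),(0,1),(1,0),(1,1))]);dst=np.float32([[0,0],[720,0],[0,390],[720,390]])
g=cv2.warpPerspective(cv2.cvtColor(im,cv2.COLOR_BGR2GRAY),cv2.getPerspectiveTransform(src,dst),(720,390),flags=cv2.INTER_CUBIC)
cs=cv2.HoughCircles(cv2.GaussianBlur(g,(0,0),3),cv2.HOUGH_GRADIENT,1,120,param1=40,param2=8,minRadius=58,maxRadius=76)
print('coins x,y,r mm',[(round(v/3),round(u/3-120),round(r/3)) for u,v,r in cs[0][:5]])
E
```

```text
time: 21.15
ee_pos: [0.3696, 0.1868, 0.1369]
tcp_rot: [-0.0, 0.987, -0.16, 0.001]
wrist_force: [0.7, -0.1, 0.4]
finger_gap: 0.28
grip_force: 0.0
[[218, 129, 19, 20, 217], [243, 130, 19, 19, 206], [269, 142, 21, 20, 212], [185, 211, 21, 21, 333], [289, 216, 20, 21, 329], [256, 231, 22, 21, 349], [34, 253, 478, 131, 31901]]
coins x,y,r mm [(105, 107, 24), (104, 48, 25), (103, -62, 25), (106, -11, 20)]
```

```bash
python3 - <<'E'
from h import *
t=np.load('tray.npz');P=np.c_[t['x'],t['y']]
f=optics.grab_frame('top')
for uv in [(227,138.5),(252,139),(279,151.5)]: print(((ray(f,uv,.009)-t['M'])@P*1e3).round(0))
print(bot.close_job())
E
```

```text
[61. 69.]
[73. 10.]
[ 57. -61.]
the job is handed in; nothing more can be done
None
```

All three coins lie apart on the tray floor, with their front edges at least 34 mm behind the tray's front edge by the last top-camera measurement. The other objects show no movement in that picture, and the job is handed in at about 21 s.

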